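# Run a counting slide out over the stage edge for pick-up

### The arm

A 6-joint arm with a two-finger parallel gripper is mounted at the origin on a cart in front of the work surface, level with it; the furniture and walls round the work are solid. World frame = base frame: x ahead of the robot, y to its left, z up, the work surface at z = 0. Lengths are in m, angles in rad, forces in N, time in s.
With the tool pointing down it reaches from about 0.25 to 0.725 m from the base axis. Payload 4 kg.
Tool frame: the origin (TCP) lies at the very end of the fingers, on their centre line; the grasp point (between the pads) lies 19 mm behind it; z points along the fingers, y is the line along which they close (so a half turn about z gives the same grasp; the last joint's range is limited). The gripper opens to 85 mm and grips with 20 to 120 N. Pads are 22 mm wide; open, the fingers measure 114 mm over their backs; the gripper's body (76 mm by 85 mm) begins 54 mm behind the grasp point. The pads swing forward as they close: fully open they stand 13 mm farther back than shut.
Start: joints at [1.178, 0.241, 0.005, 1.335, 0, 1.571], TCP at [0.191, 0.462, 0.231] pointing down, gripper open.
Joint ranges: [-2.72, 2.72], [-1.05, 1.87], [-1.09, 1.28], [-1.99, 2.15], [-1.42, 1.44], [-3.14, 3.14]. Speed limits (rad/s): [2.79, 2.79, 3.14, 3.14, 3.14, 3.14].

### API

Orientations are given as a unit quaternion [x, y, z, w].
In Python, from workcell import bot, vision, workorder gives the robot as it stands.
- The arm moves only by the shell command python3 -m creep 'ROWS' [OPENING]. ROWS is JSON, a list of rows, each a list of 2 entries, a list of its own where there are three numbers: the shift along the tool's x, y, z in mm, then the turn, a rotation vector about the tool's x, y, z in rad. In form: [[[dx, dy, dz], [wx, wy, wz]], ...]. A call has 1 to 12 rows; each row shifts and turns the commanded pose from where the row before left it, along the tool's axes as they then stand; what a row does not reach is not made up. A row lasts 1/8 s, in which the tool goes at most 62.5 mm and 10.7 degrees, less where a joint would pass 70% of its speed; a pose out of reach is approached as far as the arm can. A call is refused whole if a number of a shift passes 62.5 or a number of a turn 0.188, either way. A call with a gripper value outside its range is refused whole. OPENING is the finger opening in mm, from 0 to 85.4, set as the call begins (- or left out, the last holds). The fingers move at their own pace and stop on an object; the grip force is fixed at half the most. Time passes only in rows, so rows that do not move let the fingers close. It gives the time, the measured TCP pose, the force, the opening and the grip force at its end, in the units of the state.
- bot.get_obs(): the state, without advancing time (a new reading comes with each control period).
- vision.camera(name): name is "scene" or "top" or "wrist"; returns a dict with "image" (384x512x3 uint8, blue, green, red), "z_map" (384x512 float32, m along the optical axis (not along the pixel's ray), 0 where there is no reading), "K" (3x3 intrinsics, pixels), "rvec" (rotation vector, rad) and "tvec" (3), from world to camera coordinates, as OpenCV has them; the wrist camera has in their place "tool_from_camera" (4x4, takes a point from camera to tool coordinates, whose origin is the TCP and whose axes are the flange's). Camera axes: x right, y down, z forward; pixel columns grow to the right and rows downward; lengths in m; the calibration is good to about 2 mm. A picture is of the moment at which its call begins: read the wrist's pose just before it.
- workorder.job_done(): hands the job in; it is judged then, once.
Trained networks look in a picture, given as the dict that the camera call returned (one of the last four; its "shot" number tells which), for a name from the list of things; names that differ only in an ending like _2 or _b are one class to them, and where a whole thing is asked for, a point or a joint stands for the part that bears it (a point fixed in the world has none). Each returns a list of dicts, best first, with "score" (0 to 1); they miss things now and then, are a little off and sometimes report something else, mostly with a low value. They report only what shows in the picture. A call takes as long as a camera call. They do not tell look-alikes from the thing itself.
- vision.spot_in(picture, query): "position" ([column, row] in pixels, amid what is visible of it).
- vision.place_of(picture, query): "position" ([column, row] in pixels: a listed point, or the origin of a listed thing).
The state is a dict: "clock": time; "joint_pos": joint angles; "joint_vel": joint speeds; "tau": joint torques, N m; "eef_pos": TCP position; "tool_rot": TCP orientation; "ft_force": force on the tool from outside, world axes, zero at the start; "ft_torque": the same for the moment, N m; "grip_width": finger opening in m; "grasp_force": force on a finger pad.
Only numpy, scipy, OpenCV 4.12 (cv2) and the standard library are available. Lean on these libraries where they do the work, as an engineer would, in place of code of your own. Each camera call takes 0.05 s, during which the arm holds its last target. There are 200 camera calls.

### The job

The glass counting slide lies flat on the little light stage, where nobody can get hold of it. First swing the steel stop arm, by its black pin, all the way aside, out of the slide's path; then push the slide snug and square against the steel guide fence and along it, out over the right-hand edge of the stage, until about a third of its length sticks out. Only nudge it lightly with the fingertips: do not pinch it, lift it or let it tip over the edge, leave the things around the stage where they are, and finish clear of everything.

Things in the scene. Friction and masses are not known exactly. Their poses are not given: they have to be found in the camera images.
- light_stage: Fixed light stage: white base, dark plate 130 mm deep (x) by 190 mm wide (y), its face 50 mm above the table. Origin: centre of the underside; x away from the front (dimmer knob side), y to the left, z up. Right-hand edge at y = -95 mm. Steel guide fence on the plate, 5 mm high, 10 mm wide, along y from -92 to +84 mm, its guiding face (towards -x) at x = +22 mm.
- stage_edge (a point): Point on the right-hand edge of the stage plate's working face (stage x = 5.5 mm, y = -95 mm, z = 50 mm), on the line that the slide's middle follows when it slides along the fence.
- counting_slide: Pale glass counting slide, 33 mm (x) by 75 mm (y), 4 to 5 mm thick, about 30 g, loose on the plate in front of the fence, long side roughly along it but some mm off and up to 7 degrees askew. Origin: centre of the underside. Flush on the fence its origin is at stage x = 5.5 mm; with 25 mm overhanging, at stage y = -82.5 mm. Past half overhang it tips off.
- stop_arm (a joint): Steel stop arm on a vertical pivot, 0 to 2.0 rad. At 0 it points at the fence (stage +x), across the slide's path; grows clockwise seen from above: the nose goes right (-y), then to the front (-x). At 1.57 it points right, clear of the path. Takes about 1 N at the pin and stays where it is left.
- stop_pivot (a point): The stop arm's pivot axis, on the plate's face (stage x = -40 mm, y = -55 mm). A knurled screw head, radius 6 mm, stands here up to 14 mm above the plate.
- stop_pin (a point): Axis of the upright black thumb pin on the stop arm, 40 mm from the pivot; this point is 20 mm above the plate, the pin's top 28 mm. Pin 8 mm thick, head 10 mm. The arm is a 9 mm wide bar from 1 to 7 mm above the plate, its round nose ends 52 mm from the pivot. Fingertips held above the slide can push the pin.
- tweezers: Bystander: steel tweezers, 123 mm long (its y), lying flat on the table in front of the stage. Origin: centre of the underside.
- marker_black: Bystander: black-capped marker, 138 mm long (its y), lying on the table in front of the stage, to the left. Origin: centre of the underside.
- dish_3: Bystander: small round dish with lid, 60 mm across and 16 mm high, on the table behind the stage, to the left. Origin: centre of the underside.
- white_bottle_1: Bystander: white screw-cap bottle, 50 mm across and 84 mm high, on the table behind the stage. Origin: centre of the underside.
There are look-alikes about, which are no part of the job. What is shaped like the counting_slide but red is not meant.

How it is judged:
By the outcome, as a careful person would: the job done as asked, in the order asked, and still so for the second after the job is handed in, with the robot touching nothing.
It also fails if it takes over 64 s, if anything falls off the work surface, if the arm or the gripper's body presses on something with over 40 N, if the wrist force passes 120 N, or if a joint passes its speed limit or range.

## Working session

There is one attempt and no reset: what is moved stays moved. The work goes in short steps, Python scripts to look and compute and a shell command to move; the robot and the scene stay as the last step left them, time stands still between calls to the robot, and variables do not carry over. Pictures are saved under pics/ and viewed, at most 10 in all, crops included, and the job is handed in when it is done.

```bash
mkdir -p pics
cat > h.py <<'E'
import numpy as np, cv2
from workcell import bot, vision, workorder
from scipy.spatial.transform import Rotation as R
def cam(name):
    o=bot.get_obs(); c=vision.camera(name)
    if name=="wrist":
        T=np.eye(4);T[:3,:3]=R.from_quat(o["tool_rot"]).as_matrix();T[:3,3]=o["eef_pos"]
        c["W"]=T@np.array(c["tool_from_camera"])
    else:
        M=np.eye(4);M[:3,:3]=cv2.Rodrigues(np.array(c["rvec"],float))[0];M[:3,3]=np.ravel(c["tvec"]);c["W"]=np.linalg.inv(M)
    return c
def onz(c,px,z):
    d=c["W"][:3,:3]@np.linalg.inv(c["K"])@np.array([px[0],px[1],1.]);p=c["W"][:3,3]
    return p+d*(z-p[2])/d[2]
def dep(c,px):
    z=c["z_map"][int(round(px[1])),int(round(px[0]))]
    return c["W"][:3,:3]@(np.linalg.inv(c["K"])@np.array([px[0],px[1],1.])*z)+c["W"][:3,3]
def proj(c,p):
    q=np.linalg.inv(c["W"])@np.append(p,1);q=c["K"]@q[:3];return q[:2]/q[2]
E
python3 - <<'E'
from h import *
np.set_printoptions(precision=4,suppress=True)
print(bot.get_obs())
for n in("top","scene"):
    c=cam(n);cv2.imwrite(f"pics/{n}0.png",c["image"]);print(n,c["W"])
    for q,z in(("light_stage",0),("stage_edge",.05),("counting_slide",.05),("stop_pivot",.05),("stop_pin",.07),("stop_arm",.055),("tweezers",0),("marker_black",0),("dish_3",0),("white_bottle_1",0)):
        for d in vision.place_of(c,q)[:3] if q!="stop_arm" else vision.spot_in(c,q)[:2]: print(q,round(d["score"],2),np.array(d["position"]),onz(c,d["position"],z),dep(c,d["position"]))
E
```

```text
{'clock': 0.0, 'joint_pos': array([ 1.178 ,  0.2414,  0.0037,  1.3352, -0.    ,  1.5708]), 'joint_vel': array([-0.0003,  0.0007,  0.0016,  0.0015, -0.0007, -0.0004]), 'tau': array([  0.0014, -37.2316,  25.2409,   0.0169,   0.0002,   0.    ]), 'eef_pos': array([0.1911, 0.4613, 0.2304]), 'tool_rot': array([ 0.1951,  0.9808, -0.001 , -0.0002]), 'ft_force': array([ 0.1314,  0.2048, -0.1813]), 'ft_torque': array([-0.0266, -0.0243,  0.0094]), 'grasp_force': 0.0, 'grip_width': 0.08520183820815357}
top [[-0.0175 -0.9824  0.186   0.3764]
 [-0.9998  0.0164 -0.0075  0.1477]
 [ 0.0043 -0.1861 -0.9825  0.9065]
 [ 0.      0.      0.      1.    ]]
light_stage 0.82 [236.8 188.3] [0.5554 0.186  0.    ] [0.5447 0.1837 0.054 ]
stage_edge 0.7 [276.3 170.6] [0.5831 0.0981 0.05  ] [0.5833 0.0981 0.0492]
counting_slide 0.82 [231.7 184.3] [0.5544 0.1948 0.05  ] [0.5533 0.1945 0.0556]
counting_slide 0.57 [288.1 270.7] [0.3701 0.0793 0.05  ] [0.3698 0.0759 0.0069]
stop_pivot 0.9 [266.1 192.5] [0.5353 0.1212 0.05  ] [0.533  0.1216 0.0623]
stop_pin 0.48 [259.2 175. ] [0.5693 0.1356 0.07  ] [0.5733 0.1353 0.0527
[... 602 characters left out ...]
0029]
counting_slide 0.79 [247.7 179.7] [0.5588 0.1851 0.05  ] [0.554  0.1806 0.054 ]
counting_slide 0.24 [292.1 189.4] [0.5879 0.0855 0.05  ] [ 0.6558  0.1352 -0.0045]
stop_pivot 0.7 [261. 194.] [0.5337 0.1254 0.05  ] [0.529  0.1213 0.0542]
stop_pin 0.42 [272.6 176.8] [0.5766 0.1291 0.07  ] [0.575  0.1277 0.0713]
tweezers 0.81 [262.  236.4] [0.4754 0.0746 0.    ] [ 0.4761  0.0753 -0.0008]
marker_black 0.93 [183.2 219.8] [0.4131 0.24   0.    ] [0.408  0.2329 0.0063]
marker_black 0.43 [266.3 193. ] [0.6012 0.1684 0.    ] [0.5378 0.1144 0.0549]
dish_3 0.58 [244.3 168.3] [0.6537 0.2844 0.    ] [0.5937 0.227  0.0479]
white_bottle_1 0.75 [291.3 176.8] [0.6941 0.1666 0.    ] [0.6302 0.1194 0.0481]
```

View pics/top0.png

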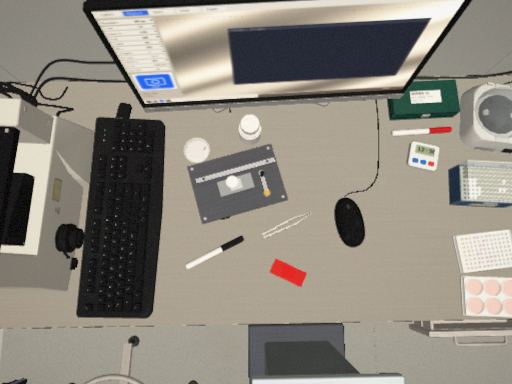

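View pics/scene0.png

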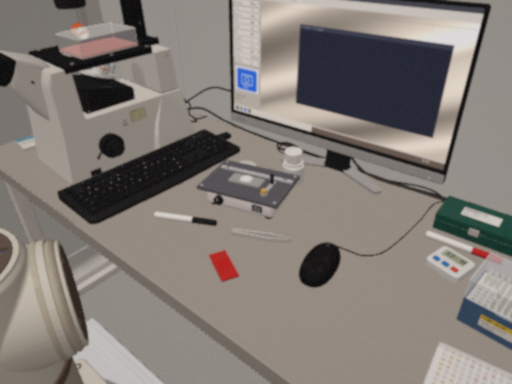

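The top view shows the stage at about (237,185), turned about 14°. The slide lies at (235,183), the pin at (262,173), the pivot at (267,192) and the fence from (195,181) to (275,160). The red look-alike is at (288,272). I'll go above the stage for a close look.

```bash
python3 -m creep '[[[-50,-17,0],[0,0,0]],[[-50,-17,0],[0,0,0]],[[-50,-17,0],[0,0,0]],[[-50,-17,0],[0,0,0]],[[-50,-17,0],[0,0,0]],[[-50,-17,0],[0,0,0]],[[-50,-17,0],[0,0,0]],[[-50,-17,0],[0,0,0]],[[0,0,0],[0,0,0.185]],[[0,0,0],[0,0,0.185]],[[0,0,0],[0,0,0.185]],[[0,0,0],[0,0,0.185]]]' 0
python3 -m creep '[[[0,0,0],[0,0,0.185]],[[0,0,0],[0,0,0]]]'
python3 - <<'E'
from h import *
np.set_printoptions(precision=4,suppress=True)
c=cam("wrist");cv2.imwrite("pics/w0.png",c["image"]);print(c["W"],c["tool_from_camera"])
for q,z in(("light_stage",0),("stage_edge",.05),("counting_slide",.05),("stop_pivot",.05),("stop_pin",.07)):
    for d in vision.place_of(c,q)[:2]: print(q,round(d["score"],2),np.array(d["position"]),onz(c,d["position"],z),dep(c,d["position"]))
E
```

```text
clock: 2.6
eef_pos: [0.5089, 0.183, 0.2312]
tool_rot: [0.539, 0.842, -0.0, -0.0]
ft_force: [0.5, -0.2, -0.8]
grip_width: -0.0001
grasp_force: 0.0
clock: 2.85
eef_pos: [0.5089, 0.1832, 0.2313]
tool_rot: [0.611, 0.791, -0.0, -0.0]
ft_force: [0.2, -0.2, -0.3]
grip_width: -0.0001
grasp_force: 0.0
[[ 0.9677  0.2387  0.0808  0.488 ]
 [ 0.252  -0.9147 -0.3158  0.2651]
 [-0.0014  0.326  -0.9454  0.3741]
 [ 0.      0.      0.      1.    ]] [[-0.0004 -0.9454 -0.326   0.0845]
 [ 1.      0.     -0.0014  0.0005]
 [ 0.0013 -0.326   0.9454 -0.1428]
 [ 0.      0.      0.      1.    ]]
light_stage 0.9 [286.3 173.9] [0.5545 0.1838 0.    ] [0.5448 0.1958 0.0549]
stage_edge 0.78 [294.4 249.9] [0.5869 0.0957 0.05  ] [0.587  0.0955 0.0497]
counting_slide 0.69 [144. 209.] [0.3818 0.1039 0.05  ] [0.3669 0.0814 0.0047]
counting_slide 0.6 [291.  179.9] [0.5535 0.1888 0.05  ] [0.5523 0.1902 0.0559]
stop_pivot 0.85 [260.9 221.8] [0.5321 0.1245 0.05  ] [0.531 0.128 0.058]
stop_pin 0.75 [292.7 229. ] [0.57   0.1337 0.07  ] [0.5701 0.1337 0.0698]
```

View pics/w0.png

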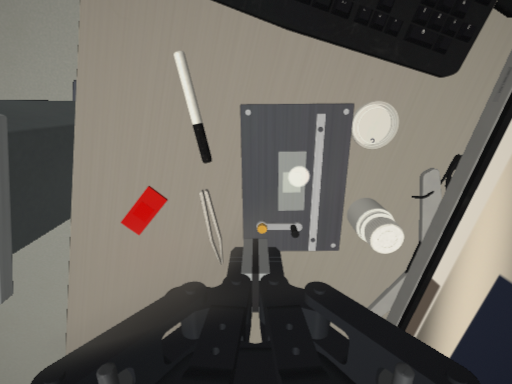

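The wrist view shows the plate from (241,104) to (338,251), the fence face at column ~313, and the slide at (278–307, 152–210) with a gap to the fence. The pivot is at (262,228) and the pin at (294,230). I'll fit the stage frame and the slide corners on an enlarged crop.

Run:
```python
from h import *
from scipy.optimize import least_squares
np.set_printoptions(precision=4,suppress=True)
c=cam("wrist");im=c["image"]
obs=[((-65,95,50),(241,104)),((65,95,50),(353,103)),((65,-95,50),(338,251)),((-65,-95,50),(243,251)),((-40,-55,64),(262,228.5)),((22,84,50),(317,114)),((22,-92,50),(309,250))]
def w(p,s): 
    a=p[2];return np.array([p[0]+(np.cos(a)*s[0]-np.sin(a)*s[1])/1e3,p[1]+(np.sin(a)*s[0]+np.cos(a)*s[1])/1e3,s[2]/1e3+p[3]])
r=least_squares(lambda p:np.concatenate([proj(c,w(p,s))-np.array(u) for s,u in obs]+[[p[3]*500]]),[.55,.187,.25,0],loss="soft_l1")
print(r.x,r.fun.round(1)); p=r.x
for u in((299,176),(292,190),(284,205),(302,205),(283,157)):
    q=dep(c,u);print(u,q)
x0,y0,k=230,95,4
b=cv2.resize(im[y0:y0+165,x0:x0+135],None,fx=k,fy=k,interpolation=cv2.INTER_CUBIC)
b=cv2.resize(b,(540,600)) if b.shape[0]>600 else b
f=b.shape[0]/165
for s,_ in obs+[((0,-55,78),0),((0,-55,50),0)]:
    u=(proj(c,w(p,s))+.5-[x0,y0])*f;cv2.circle(b,tuple(int(v) for v in u),3,(0,0,255),1)
cv2.imwrite("pics/w1.png",b);print(f,b.shape)
np.save("stage.npy",p)
```

```text
[ 0.5589  0.1844  0.2563 -0.0006] [-0.5 -0.1  2.1  0.6  0.7 -0.   0.3  0.1  0.   0.5 -0.5 -0.2 -1.7 -0.9
 -0.3]
(299, 176) [0.5605 0.1971 0.0549]
(292, 190) [0.5573 0.1781 0.0558]
(284, 205) [0.5538 0.1559 0.0536]
(302, 205) [0.5753 0.1623 0.0556]
(283, 157) [0.5353 0.2143 0.0533]
3.6363636363636362 (600, 540, 3)
```

View pics/w1.png

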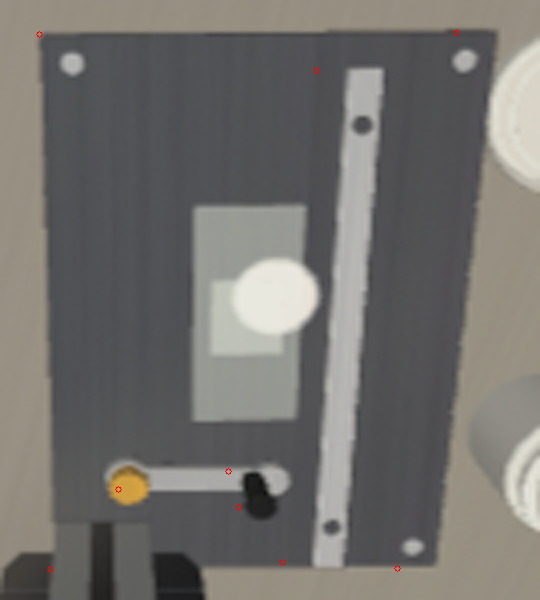

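The crop shows the slide's corners at crop (193,206), (306,206), (297,418) and (192,421), plus the fence face and the pin. The overlay marks look off only because the crop's x-scale is 4 and not 3.64. I'll refit with these edges.

```bash
cat >> h.py <<'E'
def w(p,s):
    a=p[2];return np.array([p[0]+(np.cos(a)*s[0]-np.sin(a)*s[1])/1e3,p[1]+(np.sin(a)*s[0]+np.cos(a)*s[1])/1e3,s[2]/1e3+p[3]])
def st(p,q):
    a=p[2];d=np.array(q[:2])-p[:2];return 1e3*np.array([np.cos(a)*d[0]+np.sin(a)*d[1],-np.sin(a)*d[0]+np.cos(a)*d[1]])
E
python3 - <<'E'
from h import *
from scipy.optimize import least_squares
np.set_printoptions(precision=4,suppress=True)
c=cam("wrist")
P=lambda x,y:np.array([x/4+229.6,y/3.636+94.6])
obs=[((-65,95,50),P(41,34)),((65,95,50),P(497,31)),((65,-95,50),P(437,566)),((-40,-55,64),P(129,487)),((22,84,55),P(346,68)),((22,-92,55),P(314,566)),((32,84,55),P(383,68)),((0,-55,78),P(262,508))]
r=least_squares(lambda p:np.concatenate([proj(c,w(p,s))-u for s,u in obs]+[[p[3]*500]]),[.55,.187,.25,0],loss="soft_l1")
p=r.x;print(p,r.fun.round(1));np.save("stage.npy",p)
S=np.array([st(p,onz(c,P(*u),.0545+p[3])) for u in((193,206),(306,206),(297,418),(192,421))]);print(S,S.mean(0))
o=bot.get_obs();print("tcp",st(p,o["eef_pos"]),o["eef_pos"])
T=R.from_quat(o["tool_rot"]).as_matrix();a=p[2];print("yaw y",np.arctan2(T[1,1],T[0,1]),a,"x",np.arctan2(T[1,0],T[0,0]))
for q in("top","scene"):
    c2=cam(q);print(q,[proj(c2,w(p,s)).round(1) for s in((-65,95,50),(65,95,50),(65,-95,50),(-65,-95,50),(0,-55,78))])
E
```

```text
[ 0.5583  0.1846  0.2631 -0.0007] [-0.4  0.   0.2 -0.3 -0.   0.1  0.1  0.4  0.3  0.2 -0.1  0.3 -0.1  0.1
 -0.1 -0.6 -0.4]
[[-20.7922  41.6142]
 [ 12.6294  41.2987]
 [ 13.6117 -32.9458]
 [-19.7689 -33.772 ]] [-3.58    4.0488]
tcp [-48.1228  11.4718] [0.5089 0.1832 0.2313]
yaw y 0.253692513722997 0.26312369966755117 x 1.824488840580332
top [array([201.3, 223.6]), array([186.2, 166.2]), array([270.2, 143. ]), array([287.4, 199.1]), array([261.1, 172.7])]
scene [array([194.9, 185.5]), array([224.5, 158.7]), array([299. , 174.9]), array([275.5, 205.7]), array([270.5, 174.2])]
```

```bash
python3 -m creep '[[[-11,12,20],[0,0,-0.009]],[[-11,12,20],[0,0,0]],[[-11,12,20],[0,0,0]],[[-11,12,20],[0,0,0]],[[0,0,20],[0,0,0]],[[0,0,20],[0,0,0]],[[0,0,20],[0,0,0]],[[0,0,20],[0,0,0]],[[0,0,5],[0,0,0]],[[0,0,0],[0,0,0]],[[0,0,0],[0,0,0]]]'
python3 - <<'E'
from h import *
p=np.load("stage.npy");o=bot.get_obs();print(st(p,o["eef_pos"]),o["eef_pos"],o["ft_force"])
c=cam("wrist");im=c["image"];cv2.imwrite("pics/w2.png",im[100:,100:450])
E
```

```text
clock: 4.72
eef_pos: [0.5674, 0.1531, 0.0671]
tool_rot: [0.609, 0.793, 0.001, 0.001]
ft_force: [0.1, -1.0, 0.7]
grip_width: 0.0002
grasp_force: 0.0
[  0.53970809 -32.79744533] [0.56737369 0.15309142 0.06710989] [ 0.06818449 -0.95749851  0.70595065]
```

View pics/w2.png

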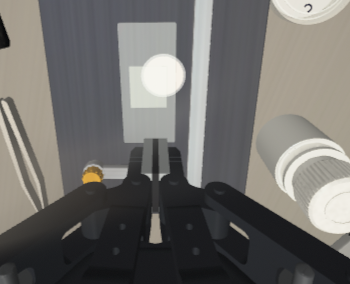

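The view shows the closed fingertips hovering beyond the slide's right end, left of the pin, clear of the fence and bottle. I'll push the pin to the right.

```bash
python3 -m creep '[[[-5,0,0],[0,0,0]],[[-5,0,0],[0,0,0]],[[-5,0,0],[0,0,0]],[[-5,-1,0],[0,0,0]],[[-5,-1,0],[0,0,0]],[[-5,-2,0],[0,0,0]],[[-5,-4,0],[0,0,0]],[[-4,-5,0],[0,0,0]],[[-4,-5,0],[0,0,0]],[[0,0,0],[0,0,0]]]'
python3 - <<'E'
from h import *
p=np.load("stage.npy");o=bot.get_obs();print(st(p,o["eef_pos"]),o["eef_pos"],o["ft_force"])
c=cam("top");im=c["image"];cv2.imwrite("pics/t1.png",cv2.resize(im[120:240,170:310],None,fx=4,fy=4,interpolation=cv2.INTER_CUBIC))
for d in vision.place_of(c,"stop_pin")[:2]: print(d["score"],st(p,onz(c,d["position"],.07)))
E
```

```text
clock: 6.02
eef_pos: [0.5596, 0.1062, 0.0662]
tool_rot: [0.609, 0.793, -0.0, -0.0]
ft_force: [-0.5, 1.4, -0.4]
grip_width: -0.0
grasp_force: 0.2
[-19.18699416 -76.05916613] [0.55957822 0.10618779 0.06622092] [-0.53354006  1.43338434 -0.35934455]
0.31 [-132.88920129   85.84673902]
```

View pics/t1.png

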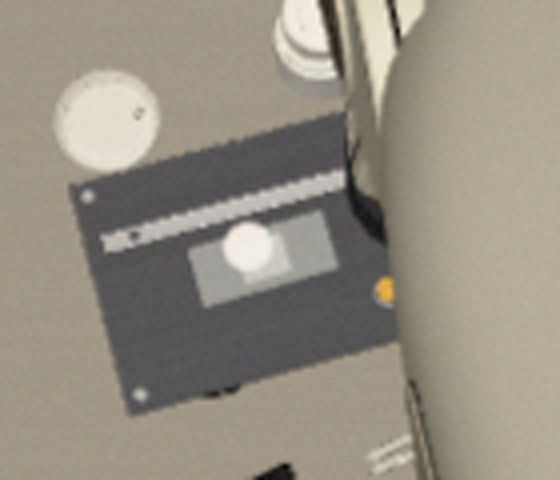

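Contact force of about 1.4 N says the pin is being pushed. I'll go round to its fence side and push it to the front.

```bash
python3 -m creep '[[[5,0,0],[0,0,0]],[[0,12,0],[0,0,0]],[[0,12,0],[0,0,0]],[[-9,0,0],[0,0,0]],[[-9,0,0],[0,0,0]],[[0,-5,0],[0,0,0]],[[0,-5,0],[0,0,0]],[[0,-5,0],[0,0,0]],[[0,-5,0],[0,0,0]],[[0,-5,0],[0,0,0]],[[0,-5,0],[0,0,0]]]'
python3 -m creep '[[[0,-4,0],[0,0,0]],[[0,-4,0],[0,0,0]],[[0,-3,0],[0,0,0]],[[0,0,0],[0,0,0]]]'
python3 - <<'E'
from h import *
p=np.load("stage.npy");o=bot.get_obs();print(st(p,o["eef_pos"]),o["eef_pos"],o["ft_force"])
E
python3 -m creep '[[[0,5,0],[0,0,0]],[[0,10,-20],[0,0,0]],[[20,0,-20],[0,0,0]],[[30,-15,-20],[0,0,0]],[[30,-15,-20],[0,0,0]],[[20,-15,-20],[0,0,0]],[[0,0,0],[0,0,0]]]'
python3 - <<'E'
from h import *
p=np.load("stage.npy");o=bot.get_obs();print(st(p,o["eef_pos"]),o["eef_pos"],o["ft_force"])
c=cam("wrist");cv2.imwrite("pics/w3.png",c["image"])
for q,z in(("stop_pin",.07),("stop_pivot",.05),("counting_slide",.05)):
    for d in vision.place_of(c,q)[:2]: print(q,d["score"],d["position"],st(p,onz(c,d["position"],z)))
E
```

```text
clock: 7.5
eef_pos: [0.5576, 0.0927, 0.0665]
tool_rot: [0.609, 0.793, 0.0, 0.0]
ft_force: [1.2, -0.7, 0.2]
grip_width: -0.0001
grasp_force: 0.3
clock: 8.0
eef_pos: [0.5468, 0.0898, 0.0662]
tool_rot: [0.609, 0.793, -0.0, -0.0]
ft_force: [0.8, 0.7, -1.2]
grip_width: -0.0004
grasp_force: 0.2
[-35.77564542 -88.53178797] [0.54680462 0.08982977 0.06620685] [ 0.83713544  0.71919803 -1.15089791]
clock: 8.88
eef_pos: [0.4926, 0.1799, 0.168]
tool_rot: [0.608, 0.794, 0.001, 0.001]
ft_force: [-0.3, 0.7, -0.6]
grip_width: -0.0001
grasp_force: 0.0
[-64.65626597  12.56468094] [0.49262302 0.17993494 0.16798583] [-0.33185598  0.70576644 -0.64075437]
stop_pivot 0.63 [278.9, 252.2] [-37.93067526 -57.73737725]
counting_slide 0.95 [310.3, 197.9] [-7.72659853  5.40891078]
counting_slide 0.79 [138.0, 228.5] [-188.36889857  -29.06939115]
```

View pics/w3.png

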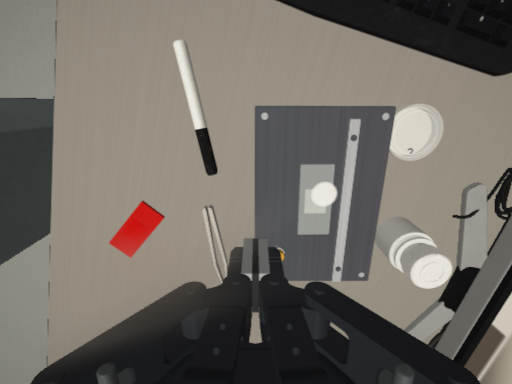

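The stop arm no longer lies across the path: the plate in front of the fence is empty at (310–340, 240–275), and the tips only partly hide the pivot at (281,255). The slide is still at (317,199). Next I'll lower the tips in front of the slide's middle.

```bash
python3 -m creep '[[[-4,9,25],[0,0,0]],[[-4,8,25],[0,0,0]],[[0,0,25],[0,0,0]],[[0,0,20],[0,0,0]],[[0,0,8],[0,0,0]],[[0,0,5],[0,0,0]],[[0,0,4],[0,0,0]],[[0,0,2],[0,0,0]],[[0,0,0],[0,0,0]],[[0,0,0],[0,0,0]]]'
python3 - <<'E'
from h import *
p=np.load("stage.npy");o=bot.get_obs();print(st(p,o["eef_pos"]),o["eef_pos"],o["ft_force"])
T=R.from_quat(o["tool_rot"]).as_matrix();print(np.arctan2(T[1,1],T[0,1])-p[2],T[:,2])
c=cam("wrist")
for q,z in(("stop_pin",.07),("stop_pivot",.05),("counting_slide",.05)):
    for d in vision.place_of(c,q)[:2]: print(q,d["score"],d["position"],st(p,onz(c,d["position"],z)))
E
```

```text
clock: 10.32
eef_pos: [0.5111, 0.1754, 0.0527]
tool_rot: [0.609, 0.793, 0.0, 0.0]
ft_force: [0.1, -0.9, -0.2]
grip_width: 0.0003
grasp_force: 0.0
[-47.98213884   3.42526949] [0.5111004  0.17544699 0.05270872] [ 0.09200146 -0.8897411  -0.19772735]
-0.001024781793118934 [ 7.19552066e-04  2.22175553e-04 -9.99999716e-01]
stop_pivot 0.82 [268.2, 324.0] [-38.84445147 -53.99104187]
stop_pivot 0.57 [473.9, 133.9] [67.62262756 72.33284769]
counting_slide 0.62 [61.5, 276.8] [-170.3863838   -16.08943473]
counting_slide 0.56 [326.4, 249.3] [-4.19706577  3.49735797]
```

```bash
python3 -m creep '[[[0,4,0.4],[0,0,0]],[[0,4,0],[0,0,0]],[[0,3,0],[0,0,0]],[[0,2,0],[0,0,0]],[[0,2,0],[0,0,0]],[[0,2,0],[0,0,0]],[[0,2,0],[0,0,0]],[[0,0,0],[0,0,0]]]'
python3 - <<'E'
from h import *
p=np.load("stage.npy");o=bot.get_obs();print(st(p,o["eef_pos"]),o["eef_pos"],o["ft_force"])
c=cam("wrist");cv2.imwrite("pics/w4.png",cv2.resize(c["image"][120:320,230:430],None,fx=3,fy=3,interpolation=cv2.INTER_CUBIC))
E
```

```text
clock: 11.52
eef_pos: [0.5294, 0.1803, 0.0519]
tool_rot: [0.609, 0.793, 0.0, 0.0]
ft_force: [-0.0, -0.3, 0.2]
grip_width: 0.0001
grasp_force: 0.0
[-29.05412583   3.3395993 ] [0.52939924 0.18028741 0.05192745] [-0.00646735 -0.32502702  0.16201846]
```

View pics/w4.png

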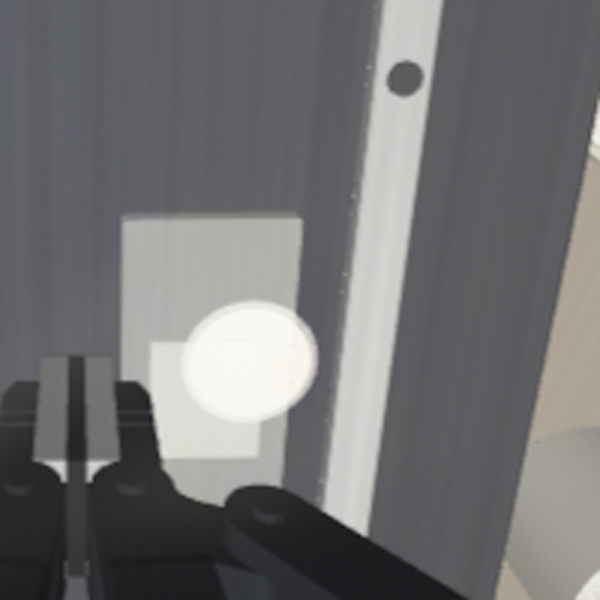

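The tips (crop columns 40–113) are just short of the slide's edge (121), so they are about 13.5 mm thick. The slide's gap to the fence is about 9 mm. I'll keep pushing.

```bash
python3 -m creep '[[[0,1.5,0],[0,0,0]],[[0,1.5,0],[0,0,0]],[[0,1.5,0],[0,0,0]],[[0,1.5,0],[0,0,0]],[[0,1.5,0],[0,0,0]],[[0,1.5,0],[0,0,0]],[[0,1,0],[0,0,0]],[[0,0,0],[0,0,0]]]'
python3 -m creep '[[[0,0.7,0],[0,0,0]],[[0,0,0],[0,0,0]]]'
python3 -m creep '[[[0,0.7,0],[0,0,0]],[[0,0,0],[0,0,0]]]'
python3 - <<'E'
from h import *
p=np.load("stage.npy");o=bot.get_obs();print(st(p,o["eef_pos"]),o["eef_pos"],o["ft_force"])
c=cam("wrist");cv2.imwrite("pics/w5.png",cv2.resize(c["image"][120:320,230:430],None,fx=3,fy=3,interpolation=cv2.INTER_CUBIC))
E
```

```text
clock: 12.58
eef_pos: [0.539, 0.1829, 0.0519]
tool_rot: [0.609, 0.793, 0.0, 0.0]
ft_force: [-0.6, 0.2, 1.3]
grip_width: -0.0002
grasp_force: 0.0
clock: 12.82
eef_pos: [0.5396, 0.183, 0.0519]
tool_rot: [0.609, 0.793, 0.0, 0.0]
ft_force: [0.6, -0.5, 0.6]
grip_width: -0.0001
grasp_force: 0.0
clock: 13.08
eef_pos: [0.5403, 0.1832, 0.0519]
tool_rot: [0.609, 0.793, 0.0, 0.0]
ft_force: [-0.5, -0.1, -0.5]
grip_width: -0.0002
grasp_force: 0.0
[-17.75821444   3.3140872 ] [0.540313   0.18320082 0.05192918] [-0.45643831 -0.12020438 -0.48051347]
```

View pics/w5.png

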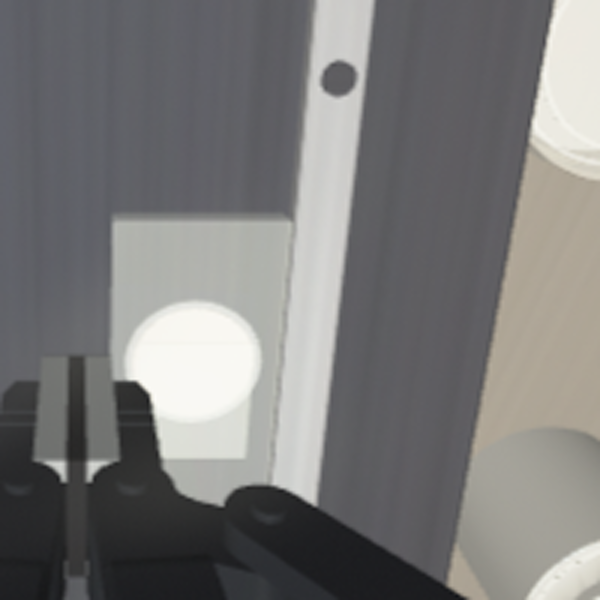

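The slide is now almost flush along the fence: its edge runs from (291,217) to (271,490), with a hairline gap. I'll nudge until the force rises.

```bash
for i in 1; do python3 -m creep '[[[0,0.5,0],[0,0,0]],[[0,0,0],[0,0,0]]]'|grep -E "pos|ft"
python3 -m creep '[[[0,0.5,0],[0,0,0]],[[0,0,0],[0,0,0]]]'|grep -E "pos|ft"; done
```

```text
eef_pos: [0.5404, 0.1833, 0.0519]
ft_force: [-0.8, -0.7, 1.6]
eef_pos: [0.5405, 0.1833, 0.0518]
ft_force: [-3.3, -1.0, 2.7]
```

It's flush: motion stalls against the fence at about 3 N. Next I'll back off, lift and go round to the slide's left end.

```bash
python3 -m creep '[[[0,-6,0],[0,0,0]],[[0,-5,-12],[0,0,0]],[[0,0,-16],[0,0,0]],[[20,12,0],[0,0,0]],[[20,12,0],[0,0,0]],[[18,11,0],[0,0,0]],[[0,0,10],[0,0,0]],[[0,0,10],[0,0,0]],[[0,0,5],[0,0,0]],[[0,0,3],[0,0,0]],[[0,0,0],[0,0,0]]]'
python3 - <<'E'
from h import *
p=np.load("stage.npy");o=bot.get_obs();print(st(p,o["eef_pos"]),o["eef_pos"],o["ft_force"])
c=cam("top")
for d in vision.place_of(c,"counting_slide")[:2]: print(d["score"],st(p,onz(c,d["position"],.05)))
for q,z in(("stop_pin",.07),("stop_arm",.055)):
  for d in vision.spot_in(c,q)[:2]: print(q,d["score"],st(p,onz(c,d["position"],z)))
im=cv2.resize(c["image"][130:235,180:300],None,fx=5,fy=5,interpolation=cv2.INTER_CUBIC);cv2.imwrite("pics/t2.png",im)
E
```

```text
clock: 15.0
eef_pos: [0.5492, 0.2452, 0.0517]
tool_rot: [0.609, 0.793, -0.0, -0.0]
ft_force: [0.1, 0.1, -1.0]
grip_width: -0.0001
grasp_force: 0.0
[ 6.96082872 60.87323769] [0.54921025 0.24520828 0.05168032] [ 0.13835013  0.07608722 -1.04077304]
stop_pin 0.53 [-49.76864874 -76.27125371]
stop_pin 0.32 [-110.44076007  -88.78959977]
stop_arm 0.55 [-50.42022139 -76.04031744]
```

The stop arm is seen at about (-50,-76), so it is past 1.57 rad and clear. I'll push the slide along the fence.

```bash
python3 -m creep '[[[-6,0,0],[0,0,0]],[[-6,0,0],[0,0,0]],[[-6,0.1,0],[0,0,0]],[[-6,0.1,0],[0,0,0]],[[-6,0.1,0],[0,0,0]],[[-6,0.1,0],[0,0,0]],[[-6,0.1,0],[0,0,0]],[[-6,0.1,0],[0,0,0]],[[-6,0.1,0],[0,0,0]],[[-6,0.1,0],[0,0,0]],[[-5,0.1,0],[0,0,0]],[[-3,0,0],[0,0,0]]]'
python3 -m creep '[[[-3,0,0],[0,0,0]],[[0,0,0],[0,0,0]]]'
python3 - <<'E'
from h import *
p=np.load("stage.npy");o=bot.get_obs();print(st(p,o["eef_pos"]),o["ft_force"])
for n in("top","wrist","scene"):
  c=cam(n)
  for d in vision.place_of(c,"counting_slide")[:3]: print(n,d["score"],d["position"],st(p,onz(c,d["position"],.05)))
  im=c["image"];cv2.imwrite(f"pics/{n}3.png",im)
# glass columns: sample wrist image along stage line x=0..15,z=.0545 over y, gray values
c=cam("scene");g=cv2.cvtColor(c["image"],cv2.COLOR_BGR2GRAY)
print([(y,g[tuple(proj(c,w(p,(-6,y,54.5))).round().astype(int)[::-1])]) for y in range(-125,0,4)])
E
```

```text
clock: 16.7
eef_pos: [0.5674, 0.1801, 0.0519]
tool_rot: [0.609, 0.793, -0.0, -0.001]
ft_force: [-4.0, 2.8, 2.6]
grip_width: -0.0003
grasp_force: 2.5
clock: 16.95
eef_pos: [0.5685, 0.1771, 0.0519]
tool_rot: [0.609, 0.793, -0.0, -0.0]
ft_force: [-2.9, 1.9, 2.8]
grip_width: -0.0003
grasp_force: 1.8
[ 7.86842722 -9.92026785] [-2.8746296   1.94333994  2.78706504]
wrist 0.8 [251.9, 310.4] [  6.37970044 -55.20487211]
scene 0.89 [223.0, 269.3] [-266.41682339  -89.25704317]
scene 0.73 [275.7, 182.7] [ 13.46962305 -61.02774437]
[(-125, np.uint8(144)), (-121, np.uint8(146)), (-117, np.uint8(145)), (-113, np.uint8(147)), (-109, np.uint8(146)), (-105, np.uint8(125)), (-101, np.uint8(88)), (-97, np.uint8(123)), (-93, np.uint8(149)), (-89, np.uint8(150)), (-85, np.uint8(148)), (-81, np.uint8(148)), (-77, np.uint8(151)), (-73, np.uint8(152)), (-69, np.uint8(166)), (-65, np.uint8(163)), (-61, np.uint8(156)), (-57, np.uint8(166)), (-53, np.uint8(162)), (-49, np.uint8(166)), (-45, np.uint8(150)), (-41, np.uint8(147)), (-37, np.uint8(149)), (-33, np.uint8(147)), (-29, np.uint8(149)), (-25, np.uint8(148)), (-21, np.uint8(118)), (-17, np.uint8(92)), (-13, np.uint8(91)), (-9, np.uint8(107)), (-5, np.uint8(183)), (-1, np.uint8(191))]
```

The slide spans about y -96 to -21, which agrees with the finger position. About 3 N of side load is building up, so I'll back off slightly, ease away from the fence, then push the remaining 24 mm.

```bash
python3 -m creep '[[[2,0,0],[0,0,0]],[[0,-2,0],[0,0,0]],[[-4,0,0],[0,0,0]],[[-4,0.05,0],[0,0,0]],[[-4,0.05,0],[0,0,0]],[[-4,0.05,0],[0,0,0]],[[-4,0.05,0],[0,0,0]],[[-2,0,0],[0,0,0]],[[0,0,0],[0,0,0]]]'
python3 - <<'E'
from h import *
p=np.load("stage.npy");o=bot.get_obs();print(st(p,o["eef_pos"]),o["ft_force"])
E
```

```text
clock: 18.42
eef_pos: [0.5722, 0.1573, 0.0519]
tool_rot: [0.609, 0.793, -0.0, 0.0]
ft_force: [-0.3, 0.3, 0.6]
grip_width: -0.0001
grasp_force: 0.0
[  6.25791143 -29.95127424] [-0.26425335  0.34790711  0.60869117]
```

```bash
python3 -m creep '[[[-2,0.05,0],[0,0,0]],[[-1.5,0,0],[0,0,0]],[[0,0,0],[0,0,0]],[[5,0,0],[0,0,0]],[[10,0,-5],[0,0,0]],[[20,-10,-25],[0,0,0]],[[30,-15,-40],[0,0,0]],[[30,-15,-40],[0,0,0]],[[15,-10,0],[0,0,0]],[[0,0,0],[0,0,0]]]'
python3 - <<'E'
from h import *
p=np.load("stage.npy");o=bot.get_obs();print(st(p,o["eef_pos"]),o["eef_pos"])
out=[]
for n in("top","wrist"):
  c=cam(n)
  for q,z in(("counting_slide",.05),("stop_pin",.07)):
    for d in vision.place_of(c,q)[:2]: print(n,q,d["score"],d["position"],st(p,onz(c,d["position"],z)))
  u=proj(c,w(p,(0,-75,52)));x,y=int(u[0]),int(u[1]);print(u)
  r=(40 if n=="top" else 60)
  x0,y0=max(0,x-r),max(0,min(y-r,384-2*r)); cr=cv2.resize(c["image"][y0:y0+2*r,x0:x0+2*r],(400,400),interpolation=cv2.INTER_CUBIC);print(n,"crop",x0,y0,400/(2*r));out.append(cr)
cv2.imwrite("pics/fin.png",np.hstack(out))
E
```

```text
clock: 19.68
eef_pos: [0.4951, 0.2485, 0.162]
tool_rot: [0.608, 0.794, -0.0, 0.0]
ft_force: [-0.0, -0.5, -0.5]
grip_width: -0.0001
grasp_force: 0.0
[-44.43446366  78.17415234] [0.49508394 0.24854593 0.16198627]
top counting_slide 0.75 [268.3, 172.5] [  2.15428266 -72.14864826]
top counting_slide 0.61 [286.7, 271.7] [-210.22700405  -49.33985201]
top stop_pin 0.58 [285.7, 192.5] [-53.48913164 -93.06780364]
[269.86784447 172.94270904]
top crop 229 132 5.0
wrist counting_slide 0.76 [126.0, 275.2] [-186.77132098  -18.72609061]
[293.31341875 317.03158063]
wrist crop 233 257 3.3333333333333335
```

View pics/fin.png

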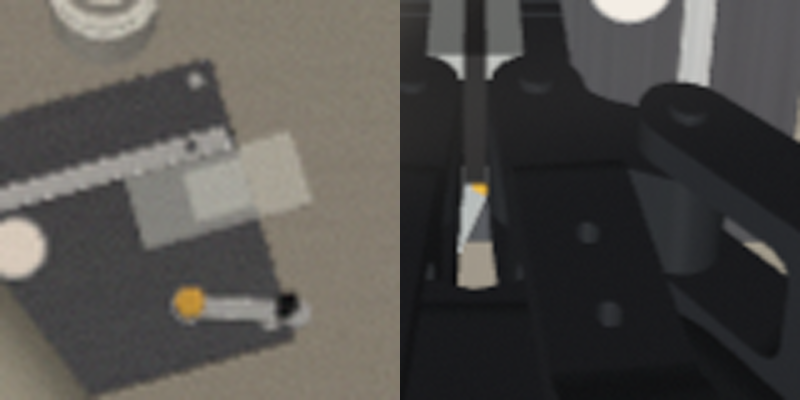

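The final view shows the slide flush below the fence, from crop (127,178) to (312,198), with roughly 31% past the plate edge. The arm is swung right and to the front, with the pin at (288,303). I can't see about 1° of skew in this view, so I'll give one light squaring nudge from the front.

```bash
python3 -m creep '[[[-30,3,5],[0,0,0]],[[-30,3,10],[0,0,0]],[[-30,3,15],[0,0,0]],[[-30,3,15],[0,0,0]],[[-34,4,17],[0,0,0]],[[0,0,15],[0,0,0]],[[0,0,15],[0,0,0]],[[0,0,10],[0,0,0]],[[0,0,5],[0,0,0]],[[0,0,3],[0,0,0]],[[0,0,0],[0,0,0]]]'
python3 - <<'E'
from h import *
p=np.load("stage.npy");o=bot.get_obs();print(st(p,o["eef_pos"]),o["eef_pos"],o["ft_force"])
T=R.from_quat(o["tool_rot"]).as_matrix();print(np.arctan2(T[1,1],T[0,1])-p[2])
E
```

```text
clock: 21.35
eef_pos: [0.5516, 0.1033, 0.0521]
tool_rot: [0.608, 0.794, 0.0, 0.0]
ft_force: [-0.4, -0.0, -0.7]
grip_width: -0.0001
grasp_force: 0.0
[-27.61602045 -76.82837389] [0.55163938 0.10325268 0.05209845] [-0.36211108 -0.03362163 -0.69556638]
-0.0005437272267519999
```

```bash
python3 -m creep '[[[0,3,0],[0,0,0]],[[0,3,0],[0,0,0]],[[0,2,0],[0,0,0]],[[0,1,0],[0,0,0]],[[0,0.6,0],[0,0,0]],[[0,0,0],[0,0,0]]]'|grep -E "pos|ft"
python3 -m creep '[[[0,0.5,0],[0,0,0]],[[0,0,0],[0,0,0]]]'|grep -E "pos|ft"
python3 -m creep '[[[0,0.5,0],[0,0,0]],[[0,0,0],[0,0,0]]]'|grep -E "pos|ft"
python3 - <<'E'
from h import *
p=np.load("stage.npy");o=bot.get_obs();print(st(p,o["eef_pos"]),o["ft_force"])
E
```

```text
eef_pos: [0.5608, 0.1054, 0.0519]
ft_force: [-0.2, -0.0, -0.0]
eef_pos: [0.5613, 0.1054, 0.0519]
ft_force: [-0.1, 0.4, 0.2]
eef_pos: [0.5613, 0.1055, 0.0518]
ft_force: [-3.0, -0.6, 1.8]
[-17.69189469 -77.20484583] [-3.00820956 -0.5968716   1.84995001]
```

It's firm against the fence at the same depth as before. I'll retreat, check numerically, and hand in.

```bash
python3 -m creep '[[[0,-5,0],[0,0,0]],[[0,-4,0],[0,0,0]],[[0,0,-15],[0,0,0]],[[0,0,-30],[0,0,0]],[[20,0,-30],[0,0,0]],[[40,0,-20],[0,0,0]],[[40,-10,0],[0,0,0]],[[40,-10,0],[0,0,0]],[[20,-10,0],[0,0,0]],[[0,0,0],[0,0,0]]]'|grep -E "clock|pos|ft"
python3 - <<'E'
from h import *
np.set_printoptions(precision=1,suppress=True)
p=np.load("stage.npy");c=cam("top")
for q,z in(("counting_slide",.05),("stop_pin",.07)):
    for d in vision.place_of(c,q)[:1]: print(q,d["score"],st(p,onz(c,d["position"],z)))
g=cv2.cvtColor(c["image"],cv2.COLOR_BGR2GRAY).astype(np.float32)
S=lambda x,y:float(cv2.remap(g,*[np.float32([[v]]) for v in proj(c,w(p,(x,y,54.5)))],cv2.INTER_LINEAR)[0,0])
for x in(-4,12):
    v=np.array([S(x,y) for y in np.arange(-125,-25,2)]);dv=np.diff(v);i=np.argsort(-abs(dv))[:6];print(x,sorted((float(-124+2*k),round(float(dv[k]))) for k in i))
for y in(-52,-65,-80,-90,-102,-112):
    v=np.array([S(x,y) for x in np.arange(-25,0,1.)]);dv=np.diff(v);k=dv>0;print("front edge y",y,(np.arange(-24.5,-1)[k]*dv[k]).sum()/dv[k].sum(), dv.max())
E
```

```text
clock: 23.85
eef_pos: [0.4822, 0.2515, 0.1481]
ft_force: [-0.1, -0.1, 1.0]
counting_slide 0.81 [-218.   -48.5]
stop_pin 0.59 [-51.9 -94.4]
-4 [(-120.0, 17), (-118.0, 12), (-70.0, -10), (-68.0, -16), (-46.0, -12), (-44.0, -47)]
12 [(-120.0, 14), (-118.0, 18), (-70.0, -13), (-68.0, -19), (-46.0, -14), (-44.0, -43)]
front edge y -52 -11.422014785835515 18.71484375
front edge y -65 -11.731795302013422 13.994140625
front edge y -80 -9.615823567178053 13.94140625
front edge y -90 -9.225733736306768 15.7705078125
front edge y -102 -11.581819589795783 11.0078125
front edge y -112 -11.261002240976493 8.751953125
```

The slide's ends are at y ≈ -44.5 and -119, an overhang of about 24 mm. Its front edge is at x ≈ -11, so it is flush, and the pin is at about 1.87 rad. I'm handing in.

```bash
python3 -c "
from workcell import workorder;print(workorder.job_done())"
```

```text
the job is handed in; nothing more can be done
None
```

The job is handed in: the stop arm is swung aside to about 1.87 rad, the slide is flush against the fence with about 24 mm of its 75 mm overhanging the right-hand edge, and the robot is clear of everything after about 24 s; no verdict came back.

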